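# Light the bisque cup with the telescoping bench lamp

### The job

The bisque cup is to be photographed: stand it upright in the middle of the round blue tile and let go of it. Then press the red release button on the white ceramic lamp fully down, take the brass knob on top of the lamp head and pull it straight up past the first stop to the second stop, and finish while still holding it there at full height, because the lamp sinks if it is let go. Leave the jar, the orange rib, the caliper and the brush where they are.

Things in the scene. Friction and masses are not known exactly. Their poses are not given: they have to be found in the camera images.
- cup_mid (a point): Loose pinkish bisque-fired cup without handle, open at the top, 80 mm tall, widest at the rim (58 mm across), slightly narrower below, wall 4 mm, about 0.12 kg. The point is on its axis half-way up (40 mm above its underside); z is the cup's axis, up. It starts standing on the bench.
- tile_top (a point): Centre of the upper face of a round glazed blue tile, 116 mm across and 8 mm thick, fixed flat on the bench; z up.
- button_top (a point): Centre of the upper face of the red release button, 36 mm across, on the low end of the lamp foot, 55 mm above the bench and 10 mm above its ceramic pod. Pressed straight down, travel 6 mm, about 4 N; it stays down when let go. Until it is down the mast is locked. It lies 115 mm from the mast's axis. x points from button to mast, z up.
- lamp_button (a joint): Travel of the release button in m: 0 up (mast locked), 0.006 fully down (mast free, from about 0.004 on).
- finial (a point): Point on the axis of the brass knob on top of the lamp head, an upright cylinder 26 mm across and 44 mm tall, clear all round: 26 mm above the knob's foot, 18 mm below its top; 128 mm above the bench with the mast down. Under it is the white lamp head, 72 mm across, 18 mm thick. The knob only moves straight up, 120 mm in all. Axes as for the button.
- lamp: White ceramic foot of the lamp, fixed to the bench; origin on the bench under the mast's axis. x points from button to mast. 26 mm high between button and mast; 216 mm long (58 mm beyond the mast axis, 158 mm to the button end), 85 to 116 mm wide; column round the mast 80 mm tall.
- mast_high (a joint): Height of the thin steel upper mast section (with head and knob) out of the brass section, m: 0 in, 0.060 fully out. It comes out first; its end is the first stop. It weighs about 1.5 N and drops back if let go.
- mast_low (a joint): Height of the brass lower mast section out of the ceramic column, m: 0 in, 0.060 fully out. It is drawn up after the first stop, with about 2 N more pull (about 4 N in all); its end is the second stop, hard. It drops back if let go.
- jar_mid (a point): Bystander: loose closed glass jar with cork top, 60 mm across, 95 mm tall, upright; the point is on its axis 45 mm above its underside. The jar and the cup may be in either of two places.
- rib: Bystander: loose flat orange plastic rib, about 103 x 55 mm, 6 mm thick, lying flat; the origin is at its underside.
- caliper: Bystander: loose steel caliper lying flat, 170 mm long (along its y), 9 mm thick; the origin is at its underside.
- brush: Bystander: loose brush lying flat at the back of the bench; the origin is at its underside.
There are look-alikes about, which are no part of the job. Of the things that look like the part that bears tile_top, the larger one is meant.

How it is judged (in metres and radians):
On the way, in this order (a step that is already met when the one before it is completed fails the run):
1. the cup stands upright on the tile, released, with the lamp still down and locked (horizontal distance between cup_mid and tile_top below 0.032 m and z of cup_mid in the frame of tile_top between 0.035 and 0.046 m and angle between cup_mid's own z axis and vertical below 0.12 rad and contact force between the fingers and cup below 0.05 N and value of joint lamp_button below 0.002 m and value of joint mast_high below 0.01 m), for 0.2 s.
2. the release button is pressed down (value of joint lamp_button above 0.0045 m and value of joint mast_high below 0.01 m), for 0.1 s.
3. the lamp is drawn out to the second stop (value of joint mast_high above 0.055 m and value of joint mast_low above 0.053 m), for 0.2 s.
At the end, for the whole second after the job is handed in: The cup stands upright (within 7 degrees) on the tile, its axis within 32 mm of the tile's centre, released and at rest; the button is down; both mast sections are out to within 5 to 7 mm of their 60 mm stops and at rest, held by the fingers on the brass knob (over 1 N) (all of step 3 and horizontal distance between cup_mid and tile_top below 0.032 m and z of cup_mid in the frame of tile_top between 0.035 and 0.046 m and angle between cup_mid's own z axis and vertical below 0.12 rad and contact force between the fingers and cup below 0.05 N and linear speed of cup below 0.02 m/s and value of joint lamp_button above 0.004 m and velocity of joint mast_low between -0.02 and 0.02 m/s and contact force between the fingers and mast_high_c2 above 1 N); the arm keeps its last pose, push and grip.
It fails at once if a bystander (jar, rib, caliper or brush) is moved by more than 30 mm (distance of any of jar_mid, rib, caliper, brush from where it was at the start of the episode above 0.03 m).
It fails at once if the jar is tipped over (angle between jar_mid's own z axis and vertical above 0.5 rad).
It also fails if it takes over 48 s, if anything falls off the work surface, if the arm or the gripper's body presses on something with over 40 N, if the wrist force passes 120 N, or if a joint passes its speed limit or range.

### The arm

A 6-joint arm with a two-finger parallel gripper is mounted at the origin on the work surface. World frame = base frame: x ahead of the robot, y to its left, z up, the work surface at z = 0. Lengths are in m, angles in degrees, forces in N, time in s.
With the tool pointing down it reaches from about 0.375 to 0.9 m from the base axis. Payload 3.1 kg.
Tool frame: the origin (TCP) lies on the centre line of the jaws, within the pads' length; the fingertips stand 25 mm ahead of it and the grasp point (between the pads) lies 6 mm ahead of it; z points along the fingers, y is the line along which they close (so a half turn about z gives the same grasp; the last joint's range is limited). The gripper opens to 87 mm and grips with 3 to 60 N. Pads are 19 mm wide; open, the fingers measure 117 mm over their backs; the gripper's body (75 mm by 190 mm) begins 51 mm behind the grasp point.
Start: joints at [-79.326, 30.224, 82.088, -0, 67.689, -10.227], TCP at [0.223, -0.584, 0.248] pointing down, gripper open.
Joint ranges: [-176.69, 176.69], [-43.24, 126.21], [12.49, 139.97], [-82, 262], [0, 151.66], [-163.58, 163.58]. Speed limits (degrees/s): [159.86, 159.86, 180, 180, 180, 180].

### API

Orientations are given as a 3x3 rotation matrix whose columns are the frame's x, y, z axes.
In Python, from rig import bot, cams, models gives the robot as it stands. The module is installed in compiled form; this text tells all that it offers.
- The arm moves only by the shell command python3 -m handwheel 'ROWS' [OPENING]. ROWS is JSON, a list of rows, each a list of 6 numbers: the shift along the world's x, y, z each as a share of 1 m, from -1 to 1, then the turn, a rotation vector about the world's x, y, z each as a share of 2 rad, from -1 to 1. In form: [[dx, dy, dz, wx, wy, wz], ...]. A call has exactly 8 rows; each row is the pose to reach, as a shift and turn from the pose commanded when the call began; what a row does not reach only later rows make up. A row lasts 1/12 s, in which the tool goes at most 41.7 mm and 7.16 degrees, less where a joint would pass 70% of its speed; a pose out of reach is approached as far as the arm can. A call with a number of a shift or a turn outside -1 to 1 is refused whole. A call with a gripper value outside its range is refused whole. OPENING is the opening, from -1 (shut) to 1 (fully open), so that 0 is half open, set as the call begins (- or left out, the last holds). The fingers move at their own pace and stop on an object; the grip force is fixed at half the most. Time passes only in rows, so rows that repeat a pose let the fingers close, or fill a call up. It gives the time, the measured TCP pose, the force, the opening and the grip force at its end, in the units of the state.
- bot.read_state(): the state, without advancing time (a new reading comes with each control period).
- cams.capture(name): name is "scene" or "side" or "wrist"; returns (picture, depth): 384x512x3 uint8, blue, green, red; 384x512 float32, m along the optical axis (not along the pixel's ray), 0 where there is no reading.
- cams.calibration(name): a dict with "mtx" (3x3 intrinsics, pixels), "dist_coeffs" ([k1, k2, p1, p2, k3] as OpenCV has them; the pictures are not rectified), "R" (3x3) and "t" (3): a world point X has camera coordinates R X + t; the wrist camera has in their place "tool_from_camera" (4x4, takes a point from camera to tool coordinates, whose origin is the TCP and whose axes are the flange's). Camera axes: x right, y down, z forward; pixel columns grow to the right and rows downward; lengths in m; the calibration is good to about 2 mm. A picture is of the moment at which its call begins: read the wrist's pose just before it. calibration takes no time and is no camera call.
- bot.hand_in(): hands the job in; it is judged then, once.
Trained networks look in the newest picture that a camera, given by its name, has taken for a name from the list of things; names that differ only in an ending like _2 or _b are one class to them, and where a whole thing is asked for, a point or a joint stands for the part that bears it (a point fixed in the world has none). Each returns a list of dicts, best first, with "conf" (0 to 1); they miss things now and then, are a little off and sometimes report something else, mostly with a low value. They report only what shows in the picture. A call takes as long as a camera call. They do not tell look-alikes from the thing itself.
- models.spot_in(query, camera): "position" ([column, row] in pixels, amid what is visible of it).
- models.tip_of(query, camera): "position" ([column, row] in pixels: a listed point, or the origin of a listed thing).
The state is a dict: "time_s": time; "joint_positions": joint angles; "qvel": joint speeds; "tau": joint torques, N m; "position": TCP position; "tcp_rot": TCP orientation; "force": force on the tool from outside, world axes, zero at the start; "moment": the same for the moment, N m; "opening": opening from 0.0 (shut) to 1.0 (fully open); "grasp_force": force on a finger pad.
Only numpy, scipy, OpenCV 4.12 (cv2) and the standard library are available. Lean on these libraries where they do the work, as an engineer would, in place of code of your own. Each camera call takes 0.05 s, during which the arm holds its last target. There are 200 camera calls.

## Working session

There is one attempt and no reset: what is moved stays moved. The work goes in short steps, Python scripts to look and compute and a shell command to move; the robot and the scene stay as the last step left them, time stands still between calls to the robot, and variables do not carry over. Pictures are saved under pics/ and viewed, at most 10 in all, crops included, and the job is handed in when it is done.

```bash
mkdir -p pics
cat > h.py <<'E'
import numpy as np, cv2
from rig import bot,cams,models
def pt(cam,uv,depth=None,z=None,st=None):
    c=cams.calibration(cam); K=np.array(c["mtx"]);D=np.array(c["dist_coeffs"])
    r=cv2.undistortPoints(np.array([[uv]],float),K,D)[0,0]; r=np.array([r[0],r[1],1.])
    if "R" in c: R=np.array(c["R"]).T; o=-R@np.array(c["t"])
    else:
        T=np.array(c["tool_from_camera"]); W=np.array(st["tcp_rot"])
        R=W@T[:3,:3]; o=W@T[:3,3]+np.array(st["position"])
    d=R@r
    s=depth if z is None else (z-o[2])/d[2]
    return o+s*d
def med(dep,uv,k=2):
    u,v=[int(round(x)) for x in uv]; p=dep[max(0,v-k):v+k+1,max(0,u-k):u+k+1]; p=p[p>0]
    return float(np.median(p)) if p.size else 0
E
python3 - <<'E'
from h import *
for c in ("scene","side"):
    im,d=cams.capture(c); cv2.imwrite(f"pics/{c}0.png",im); np.save(f"{c}0.npy",d)
    for q in ("cup_mid","tile_top","button_top","finial","lamp","jar_mid","rib","caliper","brush"):
        for r in models.tip_of(q,c)[:3]:
            p=r["position"]; print(c,q,round(r["conf"],2),np.round(p),np.round(pt(c,p,depth=med(d,p)),3))
print(bot.read_state()["time_s"])
E
```

```text
scene cup_mid 0.77 [144. 279.] [ 0.614 -0.296  0.078]
scene tile_top 0.89 [199. 236.] [ 0.52  -0.098  0.007]
scene tile_top 0.81 [175. 198.] [ 0.347 -0.091  0.005]
scene button_top 0.39 [291. 169.] [0.473 0.259 0.054]
scene finial 0.93 [305. 179.] [0.593 0.212 0.137]
scene lamp 0.86 [303. 206.] [0.613 0.2   0.05 ]
scene lamp 0.49 [141. 279.] [ 0.611 -0.303  0.076]
scene jar_mid 0.62 [126. 220.] [ 0.414 -0.265  0.078]
scene rib 0.72 [306. 138.] [0.332 0.436 0.005]
scene rib 0.6 [198. 237.] [ 0.52  -0.102  0.008]
scene caliper 0.69 [227. 312.] [ 0.768 -0.151  0.01 ]
scene brush 0.58 [333. 251.] [0.77  0.19  0.016]
side cup_mid 0.68 [279. 154.] [ 0.573 -0.278  0.046]
side tile_top 0.8 [324. 201.] [ 0.355 -0.091  0.007]
side tile_top 0.58 [280. 192.] [ 0.52  -0.094  0.008]
side button_top 0.55 [261. 265.] [0.486 0.278 0.053]
side button_top 0.32 [232. 258.] [0.583 0.263 0.033]
side finial 0.57 [232. 228.] [0.584 0.233 0.132]
side lamp 0.85 [234. 254.] [0.579 0.255 0.046]
side jar_mid 0.63 [323. 168.] [ 0.387 -0.224  0.055]
side jar_mid 0.34 [262. 265.] [0.484 0.278 0.052]
side rib 0.82 [301. 337.] [0.334 0.435 0.006]
side rib 0.52 [325. 165.] [ 0.38  -0.227  0.065]
side rib 0.16 [232. 227.] [0.586 0.231 0.137]
side caliper 0.7 [223. 174.] [ 0.769 -0.139  0.007]
side brush 0.91 [185. 237.] [0.762 0.217 0.021]
1.0
```

View pics/scene0.png

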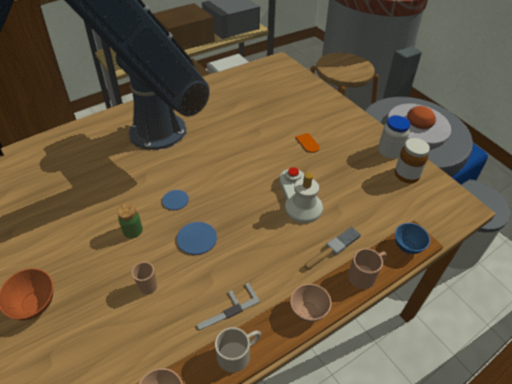

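View pics/side0.png

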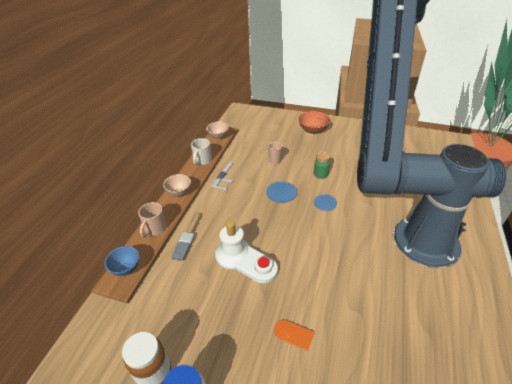

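Scene picture: the cup is at (145,278). It could be taken for the handled mug (366,268) or the bowls (311,302) and (160,377), but only the small handleless one on the bench fits. The large tile is at (197,238), with a smaller look-alike at (175,199). The lamp's red button is at (293,173) and its knob at (308,182). The jar is the green one at (130,221).

Run:
```python
from h import *
from scipy.optimize import least_squares
def cloud(c):
    im=cv2.imread(f"pics/{c}0.png"); d=np.load(f"{c}0.npy"); k=cams.calibration(c)
    v,u=np.mgrid[0:384,0:512]; uv=np.stack([u.ravel(),v.ravel()],1).astype(float)
    r=cv2.undistortPoints(uv[:,None],np.array(k["mtx"]),np.array(k["dist_coeffs"]))[:,0]
    P=np.c_[r,np.ones(len(r))]*d.reshape(-1,1); R=np.array(k["R"]);
    return (P-np.array(k["t"]))@R, im.reshape(-1,3).astype(int), d.ravel()>0, uv
def circ(p,r):
    f=least_squares(lambda c:np.hypot(p[:,0]-c[0],p[:,1]-c[1])-r,p[:,:2].mean(0),loss="soft_l1",f_scale=.003); return f.x,np.sqrt((f.fun**2).mean())
for c in ("scene","side"):
    P,C,ok,uv=cloud(c); B,G,R=C.T
    def near(x,y,r,z0,z1): return ok&(np.hypot(P[:,0]-x,P[:,1]-y)<r)&(P[:,2]>z0)&(P[:,2]<z1)
    m=near(.585,-.29,.07,.02,.1); print(c,"cup n",m.sum(),P[m].min(0).round(3),P[m].max(0).round(3),circ(P[near(.585,-.29,.07,.015,.06)],.027))
    t=near(.585,-.29,.07,.074,.1); print(" rim mean",P[t].mean(0).round(3),t.sum(), (P[t].min(0)+P[t].max(0))/2)
    m=near(.52,-.097,.09,-.01,.02)&(B>R+40); print(" tile",P[m].mean(0).round(4),((P[m].min(0)+P[m].max(0))/2).round(4))
    m=near(.48,.265,.06,.04,.07)&(R>G+70)&(R>B+70); print(" button",P[m].mean(0).round(4),((P[m].min(0)+P[m].max(0))/2).round(4),m.sum())
    m=near(.59,.22,.05,.108,.16); print(" knob",m.sum(),P[m].mean(0).round(4),P[m].min(0).round(3),P[m].max(0).round(3),circ(P[m],.013))
    m=near(.4,-.25,.06,.02,.12); print(" jar",m.sum(),circ(P[m],.03), P[m].max(0).round(3))
im=cv2.imread("pics/scene0.png"); cv2.imwrite("pics/crop1.png",cv2.resize(im[170:310,90:250],None,fx=4,fy=4,interpolation=2))
```

```text
scene cup n 555 [ 0.561 -0.317  0.02 ] [ 0.621 -0.261  0.084] (array([ 0.59245416, -0.29040132]), np.float64(0.0030368974694470613))
 rim mean [ 0.592 -0.29   0.079] 135 [ 0.59108249 -0.2892109   0.07897964]
 tile [ 0.52   -0.1065  0.008 ] [ 0.5168 -0.1065  0.0081]
 button [0.483  0.2609 0.0545] [0.4808 0.2592 0.0549] 62
 knob 126 [0.5963 0.2194 0.1327] [0.579 0.209 0.108] [0.606 0.237 0.149] (array([0.59087118, 0.22463913]), np.float64(0.0034033059842788144))
 jar 577 (array([ 0.38850708, -0.25175665]), np.float64(0.008288059216151911)) [ 0.424 -0.222  0.1  ]
side cup n 220 [ 0.567 -0.317  0.022] [ 0.622 -0.256  0.081] (array([ 0.59563006, -0.28962541]), np.float64(0.003910246083928475))
 rim mean [ 0.594 -0.286  0.077] 40 [ 0.59443954 -0.28675989  0.07768713]
 tile [ 0.5188 -0.0978  0.0084] [ 0.5192 -0.1001  0.0077]
 button [0.4835 0.2663 0.0545] [0.4843 0.2652 0.0514] 101
 knob 121 [0.592  0.2315 0.1338] [0.582 0.215 0.108] [0.605 0.239 0.148] (array([0.59511005, 0.22488493]), np.float64(0.00347011255605693))
 jar 323 (array([ 0.39495802, -0.25271764]), np.float64(0.0073784838433565945)) [ 0.424 -0.217  0.097]
```

View pics/crop1.png

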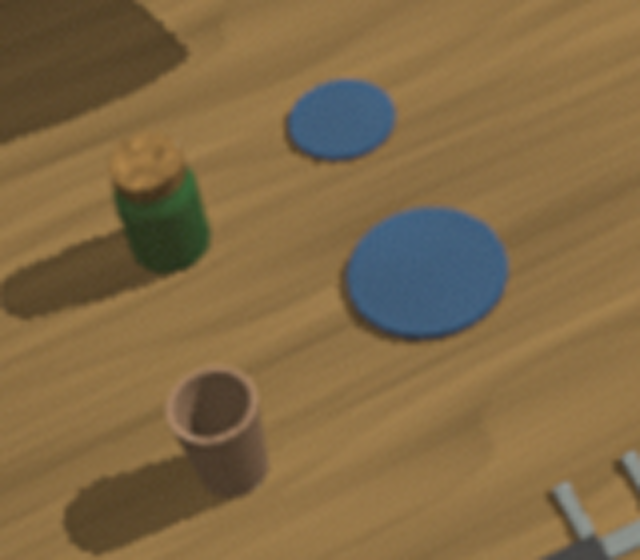

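The crop confirms the handleless open cup at crop (215,430) and the larger tile at crop (427,272).

```bash
python3 -m handwheel '[[0.03,0.024,0,0,0,0],[0.065,0.052,-0.01,0,0,0],[0.1,0.08,-0.01,0,0,0],[0.13,0.105,-0.02,0,0,0],[0.16,0.13,-0.02,0,0,0],[0.19,0.155,-0.02,0,0,0],[0.22,0.18,-0.03,0,0,0],[0.25,0.2,-0.03,0,0,0]]' 1; python3 -c "
from rig import bot;s=bot.read_state();print(s)"
```

```text
time_s: 1.67
position: [0.4737, -0.3808, 0.2163]
tcp_rot: [[0.934, 0.357, -0.002], [0.357, -0.934, 0.003], [-0.001, -0.003, -1.0]]
force: [0.0, 0.4, -0.6]
opening: 1.001
grasp_force: 0.0
{'time_s': 1.6667, 'joint_positions': array([-4.93272041e+01,  3.10234676e+01,  8.63342442e+01,  1.59165423e-02,
        6.28386937e+01,  1.97248334e+01]), 'qvel': array([ 40.9018709 ,   8.73453234, -19.38546579,  -0.5376732 ,
         9.60623733,  40.73873662]), 'tau': array([ -2.00360611, -45.77146411, -16.18228018,   0.1494248 ,
        -0.22449318,  -0.43990538]), 'position': array([ 0.47368195, -0.38081516,  0.21628795]), 'tcp_rot': array([[ 9.33950056e-01,  3.57397683e-01, -2.04663642e-03],
       [ 3.57402347e-01, -9.33946433e-01,  2.76095593e-03],
       [-9.24689530e-04, -3.31006760e-03, -9.99994094e-01]]), 'force': array([ 0.03834012,  0.41019482, -0.62598505]), 'moment': array([-0.02492869,  0.05933397, -0.03147508]), 'grasp_force': 0.0, 'opening': 1.000678073530391}
```

```bash
python3 -m handwheel '[[0.03,0.024,0,0,0,0],[0.06,0.048,-0.01,0,0,0],[0.09,0.07,-0.02,0,0,0],[0.11,0.085,-0.02,0,0,0],[0.121,0.095,-0.03,0,0,0],[0.121,0.095,-0.03,0,0,0],[0.121,0.095,-0.03,0,0,0],[0.121,0.095,-0.03,0,0,0]]' 1
cat > w.py <<'E'
from h import *
from scipy.optimize import least_squares
def wcloud(name):
    s=bot.read_state(); im,d=cams.capture("wrist"); cv2.imwrite(f"pics/{name}.png",im)
    k=cams.calibration("wrist"); v,u=np.mgrid[0:384,0:512]; uv=np.stack([u.ravel(),v.ravel()],1).astype(float)
    r=cv2.undistortPoints(uv[:,None],np.array(k["mtx"]),np.array(k["dist_coeffs"]))[:,0]
    P=np.c_[r,np.ones(len(r))]*d.reshape(-1,1); T=np.array(k["tool_from_camera"]); W=np.array(s["tcp_rot"])
    P=(P@T[:3,:3].T+T[:3,3])@W.T+np.array(s["position"])
    return P,im.reshape(-1,3).astype(int),d.ravel()>0,s
def circ(p,r):
    f=least_squares(lambda c:np.hypot(p[:,0]-c[0],p[:,1]-c[1])-r,p[:,:2].mean(0),loss="soft_l1",f_scale=.003); return f.x.round(4),np.sqrt((f.fun**2).mean()).round(4)
def near(P,ok,x,y,r,z0,z1): return ok&(np.hypot(P[:,0]-x,P[:,1]-y)<r)&(P[:,2]>z0)&(P[:,2]<z1)
E
python3 - <<'E'
from w import *
P,C,ok,s=wcloud("w1"); print(s["position"],s["time_s"])
m=near(P,ok,.594,-.289,.06,.074,.09); print(m.sum(),P[m].min(0).round(3),P[m].max(0).round(3),circ(P[m],.027))
B,G,R=C.T
m=near(P,ok,.52,-.1,.09,-.01,.02)&(B>R+40); print("tile",m.sum(),P[m].mean(0).round(4),circ(P[m],.027) if m.sum() else 0)
E
```

```text
time_s: 2.33
position: [0.593, -0.2897, 0.1873]
tcp_rot: [[0.934, 0.356, -0.001], [0.356, -0.934, -0.0], [-0.001, -0.0, -1.0]]
force: [0.4, 0.3, 0.4]
opening: 0.998
grasp_force: 0.0
[ 0.59295529 -0.28970957  0.18726326] 2.3333
1131 [ 0.563 -0.317  0.074] [ 0.62  -0.26   0.084] (array([ 0.5924, -0.2882]), np.float64(0.0015))
tile 7527 [ 0.5261 -0.1028  0.009 ] (array([ 0.5264, -0.1027]), np.float64(0.0162))
```

View pics/w1.png

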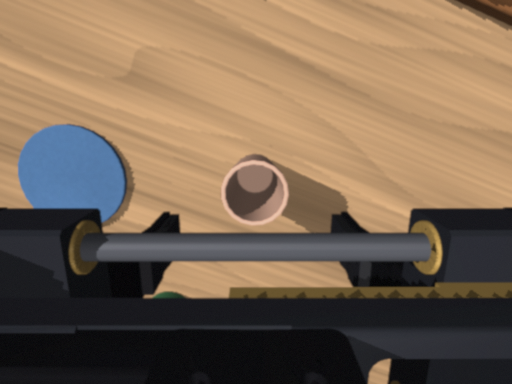

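The wrist picture shows the cup at (255,192), midway between the open fingers, with the tile at (72,172). I'll go straight down and grip.

```bash
python3 -m handwheel '[[0,0.001,-0.03,0,0,0],[0,0.001,-0.06,0,0,0],[0,0.001,-0.09,0,0,0],[0,0.001,-0.115,0,0,0],[0,0.001,-0.13,0,0,0],[0,0.001,-0.135,0,0,0],[0,0.001,-0.135,0,0,0],[0,0.001,-0.135,0,0,0]]' 1 && python3 -m handwheel '[[0,0,0,0,0,0],[0,0,0,0,0,0],[0,0,0,0,0,0],[0,0,0,0,0,0],[0,0,0,0,0,0],[0,0,0,0,0,0],[0,0,0,0,0,0],[0,0,0,0,0,0]]' -1
```

```text
time_s: 3.05
position: [0.5941, -0.2892, 0.0535]
tcp_rot: [[0.935, 0.355, 0.001], [0.355, -0.935, -0.001], [0.001, 0.001, -1.0]]
force: [0.1, 0.4, 1.0]
opening: 1.001
grasp_force: 0.0
time_s: 3.72
position: [0.5944, -0.288, 0.053]
tcp_rot: [[0.934, 0.357, 0.001], [0.357, -0.934, -0.001], [0.001, 0.001, -1.0]]
force: [-0.3, -0.7, 3.0]
opening: 0.642
grasp_force: 29.8
```

```bash
python3 -m handwheel '[[0,0,0.02,0,0,0],[0,0,0.045,0,0,0],[-0.01,0.025,0.06,0,0,0],[-0.02,0.055,0.06,0,0,0],[-0.035,0.085,0.06,0,0,0],[-0.048,0.12,0.06,0,0,0],[-0.06,0.15,0.06,0,0,0],[-0.07,0.175,0.06,0,0,0]]' - && python3 -m handwheel '[[-0.005,0.011,0,0,0,0],[-0.005,0.011,0,0,0,0],[-0.005,0.011,-0.02,0,0,0],[-0.005,0.011,-0.035,0,0,0],[-0.005,0.011,-0.043,0,0,0],[-0.005,0.011,-0.046,0,0,0],[-0.005,0.011,-0.046,0,0,0],[-0.005,0.011,-0.046,0,0,0]]' -
python3 - <<'E'
from w import *
P,C,ok,s=wcloud("w2"); print(s["position"],s["time_s"])
B,G,R=C.T
m=near(P,ok,.52,-.1,.09,-.01,.03)&(B>R+40); p=P[m];h=np.hypot(*(p[:,:2]-[.519,-.102]).T); print("tile",m.sum(),p.min(0).round(4),p.max(0).round(3))
im,d=cams.capture("side"); cv2.imwrite("pics/s2.png",cv2.resize(im[100:280,180:400],None,fx=3,fy=3))
E
```

```text
time_s: 4.38
position: [0.5218, -0.1103, 0.1122]
tcp_rot: [[0.934, 0.357, -0.003], [0.357, -0.934, 0.002], [-0.002, -0.002, -1.0]]
force: [0.4, -0.8, -0.2]
opening: 0.645
grasp_force: 30.0
time_s: 5.05
position: [0.5196, -0.1027, 0.0666]
tcp_rot: [[0.934, 0.356, 0.001], [0.356, -0.934, -0.0], [0.001, 0.001, -1.0]]
force: [0.3, 0.7, 0.0]
opening: 0.645
grasp_force: 30.0
[ 0.51963134 -0.10271692  0.06663998] 5.05
tile 9974 [ 0.4886 -0.1595  0.0013] [ 0.575 -0.046  0.021]
```

View pics/s2.png

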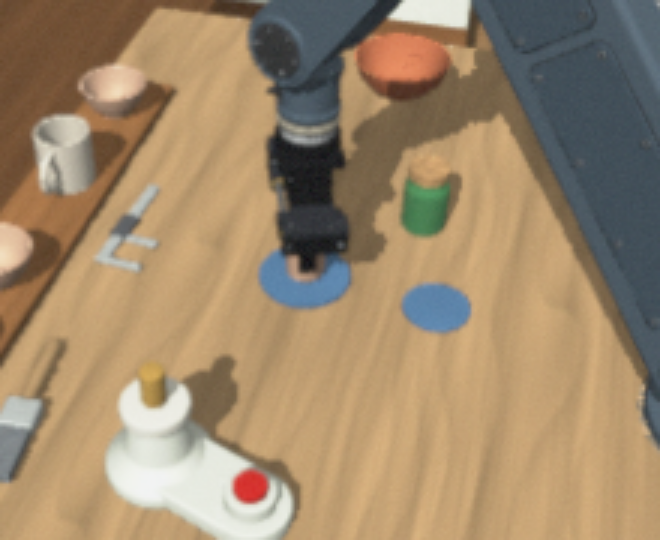

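The side crop shows the cup over the middle of the large tile at crop (303,272), with the jar untouched at (427,195). Next I'll lower it the last 6 mm and release.

```bash
python3 -m handwheel '[[-0.002,0,-0.002,0,0,0],[-0.002,0,-0.004,0,0,0],[-0.002,0,-0.005,0,0,0],[-0.002,0,-0.006,0,0,0],[-0.002,0,-0.006,0,0,0],[-0.002,0,-0.006,0,0,0],[-0.002,0,-0.006,0,0,0],[-0.002,0,-0.006,0,0,0]]' - && python3 -m handwheel '[[0,0,0,0,0,0],[0,0,0,0,0,0],[0,0,0,0,0,0],[0,0,0,0,0,0],[0,0,0,0,0,0],[0,0,0,0,0,0],[0,0,0,0,0,0],[0,0,0,0,0,0]]' 1
```

```text
time_s: 5.82
position: [0.5171, -0.1019, 0.0609]
tcp_rot: [[0.934, 0.357, 0.0], [0.357, -0.934, -0.0], [0.0, 0.0, -1.0]]
force: [-1.4, -0.9, 4.3]
opening: 0.644
grasp_force: 29.7
time_s: 6.48
position: [0.517, -0.1018, 0.0605]
tcp_rot: [[0.934, 0.357, -0.0], [0.357, -0.934, 0.0], [-0.0, -0.0, -1.0]]
force: [0.2, -0.2, -0.6]
opening: 0.99
grasp_force: 0.0
```

```bash
python3 -m handwheel '[[0,0,0.015,0,0,0],[0,0,0.035,0,0,0],[0,0,0.06,0,0,0],[0,0,0.09,0,0,0],[0,0,0.12,0,0,0],[0,0.02,0.14,0,0,0],[0,0.05,0.15,0,0,0],[0,0.085,0.15,0,0,0]]' 1 && python3 -m handwheel '[[0,0.035,0,0,0,0],[0,0.07,0,0,0,0],[0,0.105,0,0,0,0],[0,0.14,0,0,0,0],[0,0.175,0,0,0,0],[0,0.21,0,0,0,0],[0,0.24,0,0,0,0],[0,0.255,0,0,0,0]]' -
python3 - <<'E'
from w import *
s=bot.read_state();P,C,ok,s=wcloud("w3"); print(s["position"],s["qvel"].round(1),s["joint_positions"].round(0))
B,G,R=C.T
m=near(P,ok,.483,.263,.05,.03,.08)&(R>G+70)&(R>B+70); print("button",m.sum(),P[m].mean(0).round(4),((P[m].min(0)+P[m].max(0))/2).round(4))
m=near(P,ok,.593,.225,.04,.135,.16); print("knob",m.sum(),P[m].mean(0).round(4),((P[m].min(0)+P[m].max(0))/2).round(4))
print(np.array(cams.calibration("wrist")["tool_from_camera"]).round(3))
im,d=cams.capture("scene"); cv2.imwrite("pics/c3.png",im)
k=cams.calibration("scene")
for q in ("cup_mid",):
  for r in models.tip_of(q,"scene")[:2]: p=r["position"]; print(q,r["conf"],p,pt("scene",p,depth=med(d,p)))
w=cv2.imread("pics/w3.png"); cv2.imwrite("pics/j3.png",np.hstack([cv2.resize(w,(400,300)),cv2.resize(im[150:300,80:280],(400,300))]))
E
```

```text
time_s: 7.15
position: [0.5191, -0.0176, 0.2136]
tcp_rot: [[0.935, 0.354, 0.007], [0.354, -0.935, -0.002], [0.006, 0.004, -1.0]]
force: [0.6, -0.2, -0.9]
opening: 0.998
grasp_force: 0.0
time_s: 7.82
position: [0.5164, 0.2416, 0.2106]
tcp_rot: [[0.933, 0.359, 0.0], [0.359, -0.933, 0.001], [0.001, -0.001, -1.0]]
force: [0.5, 0.3, -0.4]
opening: 1.001
grasp_force: 0.0
[0.51640756 0.24162835 0.21056531] [16.1  5.  -9.7 -1.9  5.4 16.3] [14. 29. 92.  0. 59. 83.]
button 884 [0.4836 0.2629 0.0561] [0.483  0.2625 0.0517]
knob 1244 [0.5914 0.2271 0.1466] [0.5914 0.2265 0.1422]
[[-0.    -0.97  -0.245  0.067]
 [ 1.    -0.     0.001 -0.001]
 [-0.001 -0.245  0.97  -0.138]
 [ 0.     0.     0.     1.   ]]
cup_mid 0.93 [195.6, 227.7] [ 0.53928688 -0.11165219  0.07796966]
cup_mid 0.48 [304.6, 180.3] [0.59348644 0.21177417 0.13254767]
```

View pics/j3.png

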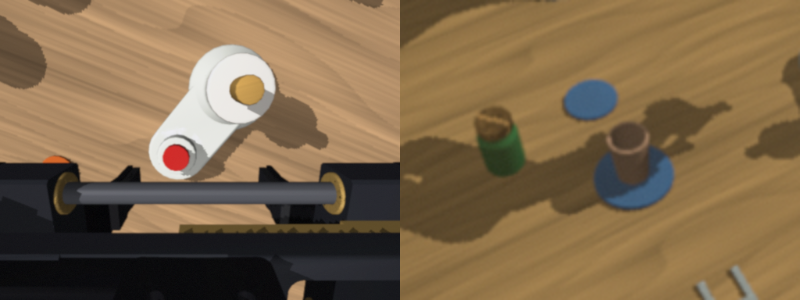

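The wrist half of the picture shows the button at (177,157) and the knob at (248,90). The scene half shows the cup standing upright near the middle of the large tile at (630,155). I'll shut the fingers and go over the button.

```bash
python3 -m handwheel '[[-0.02,0.012,0,0,0,0],[-0.033,0.02,0,0,0,0],[-0.033,0.02,-0.03,0,0,0],[-0.033,0.02,-0.06,0,0,0],[-0.033,0.02,-0.09,0,0,0],[-0.033,0.02,-0.11,0,0,0],[-0.033,0.02,-0.115,0,0,0],[-0.033,0.02,-0.115,0,0,0]]' -1 && python3 -m handwheel '[[0,0,-0.005,0,0,0],[0,0,-0.01,0,0,0],[0,0,-0.014,0,0,0],[0,0,-0.017,0,0,0],[0,0,-0.02,0,0,0],[0,0,-0.022,0,0,0],[0,0,-0.022,0,0,0],[0,0,-0.022,0,0,0]]' -
```

```text
time_s: 8.63
position: [0.4827, 0.257, 0.0942]
tcp_rot: [[0.935, 0.356, -0.004], [0.356, -0.935, -0.001], [-0.004, -0.0, -1.0]]
force: [-0.2, 0.5, 0.3]
opening: 0.478
grasp_force: 0.0
time_s: 9.3
position: [0.4845, 0.2584, 0.0739]
tcp_rot: [[0.934, 0.357, 0.001], [0.357, -0.934, 0.0], [0.001, 0.0, -1.0]]
force: [0.0, 0.6, 4.1]
opening: 0.008
grasp_force: 1.8
```

```bash
python3 -m handwheel '[[0,0.003,-0.001,0,0,0],[0,0.003,-0.002,0,0,0],[0,0.003,-0.003,0,0,0],[0,0.003,-0.003,0,0,0],[0,0.003,-0.003,0,0,0],[0,0.003,-0.003,0,0,0],[0,0.003,-0.003,0,0,0],[0,0.003,-0.003,0,0,0]]' -
```

```text
time_s: 9.97
position: [0.4845, 0.2598, 0.0725]
tcp_rot: [[0.934, 0.358, 0.001], [0.358, -0.934, -0.002], [0.0, 0.002, -1.0]]
force: [-2.3, -6.4, 16.6]
opening: 0.009
grasp_force: 8.1
```

```bash
python3 -m handwheel '[[0,0,0.02,0,0,0],[0,0,0.05,0,0,0],[0,0,0.085,0,0,0],[0,0,0.12,0,0,0],[0.02,-0.006,0.13,0,0,0],[0.055,-0.018,0.13,0,0,0],[0.09,-0.028,0.13,0,0,0],[0.107,-0.034,0.13,0,0,0]]' - && python3 -m handwheel '[[0,0,0,0,0,0],[0,0,0,0,0,0],[0,0,0,0,0,0],[0,0,0,0,0,0],[0,0,0,0,0,0],[0,0,0,0,0,0],[0,0,0,0,0,0],[0,0,0,0,0,0]]' 1
python3 - <<'E'
from w import *
P,C,ok,s=wcloud("w4"); print(s["position"])
m=near(P,ok,.593,.225,.04,.135,.16); print("knob",m.sum(),P[m].mean(0).round(4),((P[m].min(0)+P[m].max(0))/2).round(4))
B,G,R=C.T
m=near(P,ok,.483,.263,.05,.03,.08)&(R>G+70)&(R>B+70); print("button",m.sum(),P[m].mean(0).round(4) if m.any() else 0)
im,d=cams.capture("side"); 
cv2.imwrite("pics/j4.png",np.hstack([cv2.resize(cv2.imread("pics/w4.png"),(400,300)),cv2.resize(im[170:320,160:360],(400,300))]))
E
```

```text
time_s: 10.63
position: [0.5951, 0.226, 0.2012]
tcp_rot: [[0.935, 0.356, 0.005], [0.356, -0.935, -0.0], [0.005, 0.002, -1.0]]
force: [0.7, 0.0, 0.2]
opening: 0.003
grasp_force: 0.0
time_s: 11.3
position: [0.5907, 0.2275, 0.2007]
tcp_rot: [[0.934, 0.357, 0.0], [0.357, -0.934, 0.0], [0.0, -0.0, -1.0]]
force: [0.4, -0.3, 0.3]
opening: 0.527
grasp_force: 0.0
[0.59066174 0.22746431 0.20070505]
knob 1152 [0.5934 0.2268 0.1462] [0.5922 0.2264 0.1423]
button 0 0
```

View pics/j4.png

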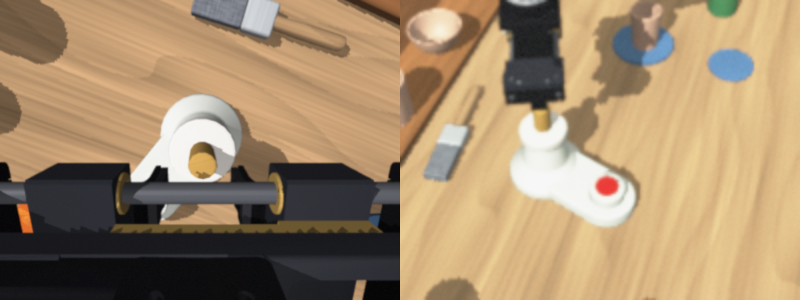

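The wrist half shows the knob at (203,160) between the fingers; the side half shows the button at (606,186), pressed down, and the cup on its tile. I'll go down and grip the knob.

```bash
python3 -m handwheel '[[0.002,-0.001,-0.01,0,0,0],[0.002,-0.001,-0.025,0,0,0],[0.002,-0.001,-0.04,0,0,0],[0.002,-0.001,-0.052,0,0,0],[0.002,-0.001,-0.06,0,0,0],[0.002,-0.001,-0.065,0,0,0],[0.002,-0.001,-0.066,0,0,0],[0.002,-0.001,-0.066,0,0,0]]' - && python3 -m handwheel '[[0,0,0,0,0,0],[0,0,0,0,0,0],[0,0,0,0,0,0],[0,0,0,0,0,0],[0,0,0,0,0,0],[0,0,0,0,0,0],[0,0,0,0,0,0],[0,0,0,0,0,0]]' -1 && python3 -m handwheel '[[0,0,0,0,0,0],[0,0,0,0,0,0],[0,0,0,0,0,0],[0,0,0,0,0,0],[0,0,0,0,0,0],[0,0,0,0,0,0],[0,0,0,0,0,0],[0,0,0,0,0,0]]' -
```

```text
time_s: 12.07
position: [0.5931, 0.2261, 0.1343]
tcp_rot: [[0.934, 0.357, -0.0], [0.357, -0.934, -0.0], [-0.0, -0.0, -1.0]]
force: [0.3, 0.1, 0.6]
opening: 0.997
grasp_force: 0.0
time_s: 12.73
position: [0.593, 0.2262, 0.1346]
tcp_rot: [[0.934, 0.357, 0.0], [0.357, -0.934, 0.0], [0.0, 0.0, -1.0]]
force: [-0.5, 1.6, 0.1]
opening: 0.483
grasp_force: 0.0
time_s: 13.4
position: [0.5931, 0.2258, 0.1345]
tcp_rot: [[0.934, 0.357, 0.0], [0.357, -0.934, -0.001], [-0.0, 0.001, -1.0]]
force: [0.8, -3.1, -0.4]
opening: 0.29
grasp_force: 30.0
```

Gripped at about 26 mm opening. Now a straight pull, slowly, starting with 56 mm.

```bash
python3 -m handwheel '[[0,0,0.004,0,0,0],[0,0,0.01,0,0,0],[0,0,0.018,0,0,0],[0,0,0.026,0,0,0],[0,0,0.034,0,0,0],[0,0,0.042,0,0,0],[0,0,0.05,0,0,0],[0,0,0.056,0,0,0]]' - && python3 -m handwheel '[[0,0,0.004,0,0,0],[0,0,0.01,0,0,0],[0,0,0.018,0,0,0],[0,0,0.026,0,0,0],[0,0,0.034,0,0,0],[0,0,0.042,0,0,0],[0,0,0.05,0,0,0],[0,0,0.056,0,0,0]]' -
```

```text
time_s: 14.07
position: [0.593, 0.2259, 0.1919]
tcp_rot: [[0.934, 0.357, 0.001], [0.357, -0.934, -0.001], [0.0, 0.001, -1.0]]
force: [1.6, -4.3, -3.0]
opening: 0.293
grasp_force: 30.0
time_s: 14.73
position: [0.593, 0.2259, 0.2468]
tcp_rot: [[0.934, 0.357, -0.0], [0.357, -0.934, -0.001], [-0.0, 0.001, -1.0]]
force: [3.1, -4.6, -4.7]
opening: 0.293
grasp_force: 30.0
```

```bash
python3 -m handwheel '[[0,0,0.002,0,0,0],[0,0,0.004,0,0,0],[0,0,0.006,0,0,0],[0,0,0.007,0,0,0],[0,0,0.008,0,0,0],[0,0,0.009,0,0,0],[0,0,0.009,0,0,0],[0,0,0.009,0,0,0]]' -
python3 - <<'E'
from h import *
im,d=cams.capture("side")
i2,d2=cams.capture("scene")
cv2.imwrite("pics/j5.png",np.hstack([cv2.resize(im[130:310,160:400],(400,300)),cv2.resize(i2[130:310,100:340],(400,300))]))
E
```

```text
time_s: 15.4
position: [0.593, 0.2259, 0.2546]
tcp_rot: [[0.934, 0.357, -0.0], [0.357, -0.934, -0.001], [-0.001, 0.0, -1.0]]
force: [2.7, -4.1, -5.2]
opening: 0.29
grasp_force: 30.0
```

View pics/j5.png

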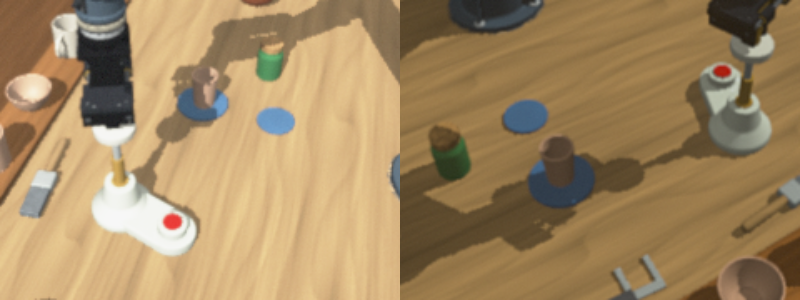

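Both views show the steel and brass sections drawn out, with the cup upright on the tile at (205,88) in the side half and (558,165) in the scene half. I'll nudge up slightly to feel the second stop.

```bash
python3 -m handwheel '[[0,0,0.0005,0,0,0],[0,0,0.001,0,0,0],[0,0,0.0015,0,0,0],[0,0,0.002,0,0,0],[0,0,0.002,0,0,0],[0,0,0.002,0,0,0],[0,0,0.002,0,0,0],[0,0,0.002,0,0,0]]' -
```

```text
time_s: 16.17
position: [0.5929, 0.2259, 0.2547]
tcp_rot: [[0.934, 0.357, -0.002], [0.357, -0.934, -0.001], [-0.002, 0.0, -1.0]]
force: [6.1, -4.1, -13.2]
opening: 0.289
grasp_force: 30.0
```

The arm stopped rising and the pull went from 5 to 13 N, so the knob is at the hard second stop with the grip holding.

```bash
python3 -c "
from rig import bot; print(bot.hand_in()); s=bot.read_state(); print(s['position'],s['force'],s['grasp_force'])"
```

```text
the job is handed in; nothing more can be done
None
the job is handed in; nothing more can be done
```

The job is handed in: the cup stands released on the large blue tile, the button is pressed down, and the gripper holds the brass knob at the second stop. No verdict was returned.

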